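Send a camera body to the optical test station

TASK

Take the dust cover off the carrier and hang it astride the stand's horizontal bar, then take the camera body from the sloped cradle and lay it flat, lens up, in the carrier's nest, setting it down rather than dropping it. Then push the carrier along its track until it clicks into the first station, the one the optical head looks down on, without letting it run on past that station. Leave the tape roll, the screwdriver and the jar where they are.

Things in the scene. Friction and masses are not known exactly. Their poses are not given: they have to be found in the camera images.
- track: Fixed slide track, 470 mm long (y), rail tops at 20; a strip on its far (+x) side carries steel notch ridges. Origin on the table; +y is the direction of travel. At the first station an optical head on a post on the far side looks aslant at the nest: black tube of diameter 48, 80 long, its lens 105 to the +x side of the centre line and 200 above the table; post top at 282.
- carrier (a joint): Carrier's travel along the track's +y, m: 0 loading end, 0.16 in the first station's notch (facing the optical head), 0.26 second notch, 0.285 end stop. A sprung ball rides up a ridge from about 15 mm before the notch (10 to 15 N push), then drops in and centres. Starts near 0, held only by about 2 N of friction.
- nest (a point): Centre of the carrier's nest floor, 75 mm above the table; moves with the carrier, axes as the track's. Takes the camera body with its long side along x, either way round. Floor 40 wide (y), so fingers fit beside it. White tabs 13 high, leaning out, guide the ends and the corners (x 38 to 56, y 32, both ways), about 4 play at the foot; sides open between the tabs.
- lug (a point): Top middle of the trailing (-y) face of the carrier's steel push lug, 72.5 mm above the table; axes as the track's. The lug is an upright plate 50 wide (x), 8 thick (y), from 34 to 72 above the table, its trailing face 78 behind the nest's centre. The carrier's aluminium base is 150 (x) x 160 (y), top at 34.
- station (a point): Fixed point where the nest's centre lies when the carrier sits in the first station's notch; axes as the track's.
- cover: Dust cover, bent white plastic sheet, an inverted U: plate 90 (x) x 96 (y) x 4 mm, legs 4 thick at y = +-46 reaching 62 below the plate, 88 clear between, open at both x ends. Origin: middle of the plate's underside, z up. Black grip fin on the plate 50 (x) x 12 (y), top 32 above the origin. Starts astride the nest, legs on the carrier's base. 0.16 kg.
- bar (a point): Middle of the top face of the hanger stand's horizontal bar, 140 above the table. The bar runs along x, 20 wide, 12 thick, flat on top; clear from x = -79 (small upturned tip, 10 high) to x = +77 (the post). The stand's base plate is 200 x 80 x 12.
- rest (a point): Middle of the top face of the fixed sloped cradle, 75 above the table, under the camera body. The plank is 125 long and 36 wide and rises towards the cradle's +x at 0.55 rad (31.5 deg), with a lip at its lower end. Its axes are the cradle's: z vertical, not tilted.
- camera: Black camera housing, a block 110 (x) x 54 (y) x 32 (z), with a lens barrel of diameter 36 standing 12 out of the middle of its front (+z) face. Origin in the middle of its back face, z out through the lens. It starts with its back on the sloped cradle, x pointing up the slope; its sides overhang the plank by 9 each. About 0.17 kg.
- tape: Bystander: tape roll lying flat, outer diameter 90, 24 high; origin under its centre.
- driver: Bystander: screwdriver lying on the bench, 160 long.
- jar: Bystander: white jar, diameter 60, 70 high; origin under its centre.
Mind the look-alikes: they are no part of the job. What is shaped like the cover but pink is not meant.

How it is judged (in metres and radians):
On the way, in this order (a step that is already met when the one before it is completed fails the run):
1. the dust cover hangs astride the bar, released and still (z of cover in the frame of bar between -0.006 and 0.01 m and y of cover in the frame of bar between -0.03 and 0.03 m and x of cover in the frame of bar between -0.045 and 0.045 m and angle between cover's own z axis and vertical below 0.35 rad and angle between the x axis of cover and the x axis of bar, either way round below 0.35 rad and linear speed of cover below 0.02 m/s and contact force between the fingers and cover below 0.1 N), for 0.2 s.
2. the camera body lies flat in the carrier's nest, lens up, released (x of camera in the frame of nest between -0.007 and 0.007 m and y of camera in the frame of nest between -0.007 and 0.007 m and z of camera in the frame of nest between -0.004 and 0.004 m and angle between camera's own z axis and vertical below 0.08 rad and angle between the x axis of camera and the x axis of nest, either way round below 0.15 rad and contact force between the fingers and camera below 0.1 N), for 0.2 s.
3. the carrier rests in the first station's notch (value of joint carrier between 0.156 and 0.164 m and velocity of joint carrier between -0.01 and 0.01 m/s), for 0.2 s.
At the end, for the whole second after the job is handed in: Cover astride the bar, still: within 30 mm sideways, 45 mm lengthwise, 0.35 rad of level and of the bar. Camera body in the nest, lens up: within 7 mm, 0.08 rad of level, 0.15 rad of the nest. Carrier at rest in the first notch (0.156 to 0.164). All released (all of step 1 and all of step 2 and all of step 3 and linear speed of camera below 0.02 m/s); the robot touches nothing.
It fails at once if the carrier runs past the first station (joint above 0.185) (value of joint carrier above 0.185 m).
It fails at once if the camera body is dropped (falls free faster than 0.6 m/s) (contact force between the fingers and camera below 0.1 N and linear speed of camera above 0.6 m/s).
It fails at once if the tape roll is shifted by more than 30 mm (distance of tape from where it was at the start of the episode above 0.03 m).
It fails at once if the screwdriver is shifted by more than 30 mm (distance of driver from where it was at the start of the episode above 0.03 m).
It fails at once if the jar is shifted by more than 30 mm (distance of jar from where it was at the start of the episode above 0.03 m).
It also fails if it takes over 66 s, if anything falls off the work surface, if the arm or the gripper's body presses on something with over 40 N, if the wrist force passes 120 N, or if a joint passes its speed limit or range.

ROBOT

A 7-joint arm with a two-finger parallel gripper is mounted at the origin on the work surface. World frame = base frame: x ahead of the robot, y to its left, z up, the work surface at z = 0. Lengths are in mm, angles in rad, forces in N, time in s.
With the tool pointing down it reaches from about 400 to 875 mm from the base axis. Payload 4.4 kg.
Tool frame: the origin (TCP) lies between the finger pads; the fingertips stand 17 mm ahead of it and the grasp point (between the pads) lies 2 mm behind it; z points along the fingers, y is the line along which they close (so a half turn about z gives the same grasp; the last joint's range is limited). The gripper opens to 85 mm and grips with 20 to 120 N. Pads are 22 mm wide; open, the fingers measure 114 mm over their backs; the gripper's body (76 mm by 85 mm) begins 54 mm behind the grasp point. The pads swing forward as they close: fully open they stand 13 mm farther back than shut.
Start: joints at [1.243, 0.628, 0.038, 1.517, -0.027, 0.996, -0.02], TCP at [168.26, -627.858, 248.313] pointing down, gripper open.
Joint ranges: [-3.06, 3.06], [-0.37, 2.12], [-1.25, 1.32], [0.18, 2.47], [-1.1, 4.24], [0.23, 1.98], [-2.94, 2.94]. Speed limits (rad/s): [2.57, 2.57, 3.14, 3.14, 3.14, 3.14, 3.14].

INTERFACE

Orientations are given as [roll, pitch, yaw] about the fixed x, y, z axes, in that order (R = Rz(yaw) Ry(pitch) Rx(roll)).
In Python, from cell import sensors, get_image, ctrl gives the robot as it stands.
- The arm moves only by the tool send_rows, never from a script. Its argument "series" is a list of rows, each a list of 3 entries, a list of its own where there are three numbers: the finger opening in mm, from 0 to 85.4, then the shift along the world's x, y, z in units of 60 mm (1.0 is 60 mm), then the turn, a rotation vector about the world's x, y, z in units of 5 degrees (1.0 is 5 degrees). A call has 1 to 8 rows; each row shifts and turns the commanded pose from where the row before left it; what a row does not reach is not made up. A row lasts 1/8 s, in which the tool goes at most 62.5 mm and 10.7 degrees, less where a joint would pass 70% of its speed; a pose out of reach is approached as far as the arm can. A call is refused whole if a number of a shift passes 1 or a number of a turn 1, either way. A call with a gripper value outside its range is refused whole. The fingers move at their own pace and stop on an object; the grip force is fixed at half the most. Time passes only in rows, so rows that do not move let the fingers close. It gives the time, the measured TCP pose, the force, the opening and the grip force at its end, in the units of the state.
- sensors.read_state(): the state, without advancing time (a new reading comes with each control period).
- get_image(name): name is "scene" or "top" or "wrist"; returns a dict with "img" (384x512x3 uint8, red, green, blue), "depth" (384x512 float32, mm along the optical axis (not along the pixel's ray), 0 where there is no reading), "vfov" (degrees; the focal length in pixels is half the picture's height over the tangent of half this angle, whatever the lens; pixels are square), "cx", "cy" (the principal point, pixels), "k1" (the pictures are not rectified: a ray, as slopes to the right and down, at radius r is drawn at 1 + k1 r^2 times it, then the intrinsics apply), "world_to_cam" (4x4, takes a point from world to camera coordinates). Camera axes: x right, y down, z forward; pixel columns grow to the right and rows downward; lengths in mm; the calibration is good to about 2 mm. A picture is of the moment at which its call begins.
- ctrl.finish_job(): hands the job in; it is judged then, once.
The state is a dict: "clock": time; "qpos": joint angles; "qd": joint speeds; "tau": joint torques, N m; "eef_pos": TCP position; "tool_rot": TCP orientation; "force": force on the tool from outside, world axes, zero at the start; "torque": the same for the moment, N m; "width": finger opening in mm; "gripper_force": force on a finger pad.
Only numpy, scipy, OpenCV 4.12 (cv2) and the standard library are available. Lean on these libraries where they do the work, as an engineer would, in place of code of your own. Each camera call takes 0.05 s, during which the arm holds its last target. There are 200 camera calls.

## Working session

There is one attempt and no reset: what is moved stays moved. The work goes in short steps, Python scripts to look and compute and a tool call to move; the robot and the scene stay as the last step left them, time stands still between calls to the robot, and variables do not carry over. Pictures are saved under pics/ and viewed, at most 10 in all, crops included, and the job is handed in when it is done.

Besides the shell and the picture viewer there is one more tool, called by a JSON object that holds its "name" and its "arguments", one argument or row to a line. send_rows: Moves the arm, as the interface text tells. Its arguments: {"type":"object","properties":{"series":{"type":"array"}},"required":["series"]}

```bash
mkdir -p pics; cat > h.py <<'E'
import numpy as np,cv2
from cell import sensors,get_image,ctrl
def K(d):
    f=d["img"].shape[0]/2/np.tan(np.radians(d["vfov"]/2)); return f
def rays(d,uv):
    f=K(d);p=(np.atleast_2d(uv).astype(float)-[d["cx"],d["cy"]])/f
    q=p.copy()
    for _ in range(20): q=p/(1+d["k1"]*(q**2).sum(1,keepdims=True))
    return np.c_[q,np.ones(len(q))]
def toworld(d,c):
    M=np.array(d["world_to_cam"]);return (c-M[:3,3])@M[:3,:3]
def cloud(d):
    h,w=d["depth"].shape
    v,u=np.mgrid[:h,:w];r=rays(d,np.c_[u.ravel(),v.ravel()])
    return toworld(d,r*d["depth"].reshape(-1,1)).reshape(h,w,3)
def onplane(d,uv,z):
    r=rays(d,uv);o=toworld(d,np.zeros((1,3)));e=toworld(d,r)-o
    return o+e*((z-o[:,2])/e[:,2])[:,None]
def save(d,n): cv2.imwrite("pics/"+n+".png",d["img"][:,:,::-1])
E
python3 - <<'E'
from h import *
import pickle
s=sensors.read_state();print(s)
D={}
for n in("scene","top","wrist"):
    d=get_image(n);D[n]=d;save(d,n);print(n,d["vfov"],d["cx"],d["cy"],d["k1"],np.round(toworld(d,np.zeros((1,3)))))
pickle.dump(D,open("D.pkl","wb"))
cv2.imwrite("pics/both.png",np.vstack([D["scene"]["img"],D["top"]["img"]])[:,:,::-1])
E
```

```text
{'clock': 0.0, 'qpos': array([ 1.24320096,  0.62933748,  0.0384266 ,  1.51836117, -0.02699275,
        0.99628508, -0.01999853]), 'qd': array([ 0.00074566,  0.0021594 ,  0.00113886,  0.0003377 , -0.0008856 ,
       -0.00055845, -0.00138524]), 'tau': array([ 2.88892006e-04, -5.63396108e+01,  1.22635078e+00, -1.93435961e+01,
        1.09373184e-02,  1.03944234e-02, -1.94905238e-05]), 'eef_pos': array([ 168.11386073, -627.27859342,  247.39655734]), 'tool_rot': array([-3.13971924e+00,  2.11389763e-05,  2.61813381e-01]), 'force': array([-0.60875025,  0.3878106 , -0.11254627]), 'torque': array([0.00124336, 0.02953953, 0.02681401]), 'gripper_force': 0.0, 'width': 85.11850614299163}
scene 46.5864551859907 254.5966672468258 190.78541147341247 -0.1414927769097304 [[ 1031. -1124.  1204.]]
top 48.44526808296685 259.0593854399201 187.42575820633698 -0.0014743771561048457 [[ 270.  -90. 1411.]]
wrist 62.4013682724063 255.24227105065145 195.77455366176923 0.011846837322463935 [[ 233. -610.  374.]]
```

View pics/scene.png

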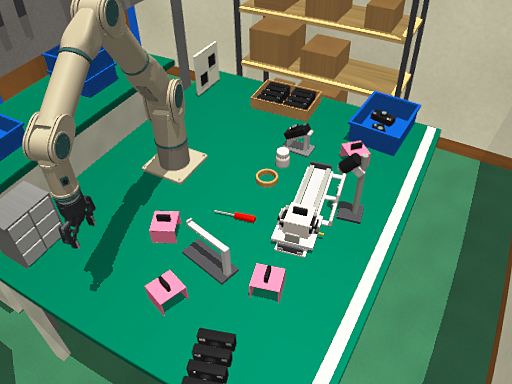

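View pics/top.png

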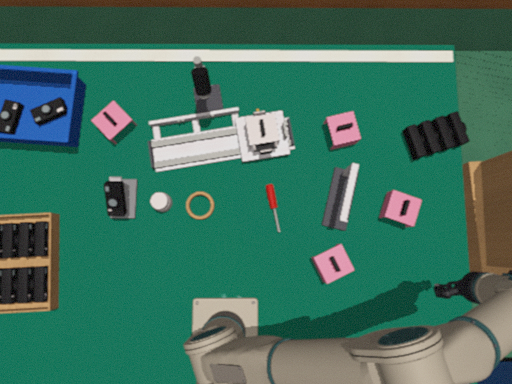

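The scene view shows the white cover on the carrier at about (300,215), the stand bar at (210,243), and the camera on its cradle at (297,132). In the top view these are at (263,133), (348,190) and (117,198). Image up is +x and image left is +y.

```bash
python3 - <<'E'
from h import *
import pickle
D=pickle.load(open("D.pkl","rb"))
def rect(P,name):
    if len(P)<8: print(name,"few",len(P));return
    (c,s,a)=cv2.minAreaRect(P[:,:2].astype(np.float32));print(name,len(P),"c",np.round(c,1),"s",np.round(s,1),"a",round(a,1),"z med",np.round(np.percentile(P[:,2],[5,50,95]),1))
R={"top":dict(cover=(230,295,95,165),bar=(318,362,158,235),cam=(100,140,172,222),track=(145,245,105,175),jar=(148,175,190,215),head=(185,225,50,125)),
 "scene":dict(cover=(270,330,190,255),bar=(178,242,212,285),cam=(280,318,118,158),track=(290,345,155,230),jar=(270,292,145,170),head=(330,370,145,220))}
for v in R:
    d=D[v];C=cloud(d);hsv=cv2.cvtColor(d["img"],cv2.COLOR_RGB2HSV)
    for o,(a,b,c,e) in R[v].items():
        P=C[c:e,a:b].reshape(-1,3);H=hsv[c:e,a:b].reshape(-1,3)
        ok=d["depth"][c:e,a:b].ravel()>0
        wh=(H[:,1]<60)&(H[:,2]>120)&ok; bl=(H[:,2]<80)&ok
        z=P[:,2]
        if o=="cover":
            rect(P[wh&(z>92)&(z<108)],v+" cover plate"); rect(P[bl&(z>115)&(z<140)],v+" fin top"); rect(P[ok&(z>25)&(z<42)],v+" base")
            rect(P[ok&(z>60)&(z<78)],v+" z60-78")
        if o=="bar": rect(P[ok&(z>130)&(z<147)],v+" bar"); rect(P[ok&(z>148)],v+" bar tip"); rect(P[ok&(z>8)&(z<16)],v+" standbase")
        if o=="cam": rect(P[bl&(z>60)],v+" cam all");rect(P[ok&(z>60)],v+" cam all2")
        if o=="track": rect(P[ok&(z>15)&(z<28)],v+" rails")
        if o=="jar": rect(P[ok&(z>60)&(z<76)],v+" jar")
        if o=="head": rect(P[ok&(z>150)],v+" head"); rect(P[ok&(z>270)],v+" posttop")
d=D["top"]
for n,(a,b,c,e) in dict(cover=(225,305,90,170),bar=(315,370,155,240),cam=(85,150,165,230)).items():
    pass
t=np.hstack([cv2.resize(D["top"]["img"][90:170,225:305],(400,400),interpolation=2),cv2.resize(D["top"]["img"][158:238,80:160],(400,400),interpolation=2)])
cv2.imwrite("pics/crop1.png",t[:,:,::-1])
E
```

```text
top cover plate 771 c [ 627.5 -120.2] s [128.5  95.8] a 9.3 z med [ 95.6  99.8 104.3]
top fin top 33 c [ 630.7 -117. ] s [45.7  6.5] a 8.6 z med [122.9 126.6 131.3]
top base 1102 c [ 647.1 -121.5] s [185.4 191.8] a 9.7 z med [28.3 33.4 38.4]
top z60-78 220 c [ 630.9 -135.6] s [138.6 126.6] a 9.6 z med [66.3 73.5 77.3]
top bar 409 c [ 427.3 -379.4] s [ 21.  180.4] a 75.7 z med [134.3 139.5 143.8]
top bar tip 15 c [ 386.3 -364.9] s [18.1 94.2] a 82.9 z med [148.9 149.8 154.5]
top standbase 863 c [ 427.2 -371.9] s [108.9 208.4] a 71.7 z med [ 8.6 11.9 15.2]
top cam all 582 c [414.2 335.9] s [102.9  55.7] a 0.7 z med [ 75.3 108.6 128.4]
top cam all2 746 c [421. 336.] s [116.5  55.7] a 0.7 z med [ 76.1 108.5 127.3]
top rails 1139 c [640.8 100.6] s [188.1 317.5] a 9.9 z med [15.8 20.  25.3]
top jar 221 c [410.2 205.8] s [50.5 51. ] a 81.3 z med [64.8 69.8 74. ]
top head 575 c [742.8  58.7] s [98.7 47.5] a 11.5 z med [216.8 256.2 281.2]
top posttop 115 c [761.2  56.6] s [35.6 59.6] a 89.3 z med [270.6 277.7 283.6]
scene cover plate 462 c [ 629.  -119.5] s [125.9 105.5] a 4.0 z med [ 94.6 10
[... 270 characters left out ...]
6.9 -380.1] s [ 24.1 184.4] a 75.8 z med [133.  140.1 144. ]
scene bar tip 11 c [ 342.1 -358.8] s [19.5 10.3] a 82.6 z med [149.5 151.8 155.7]
scene standbase 918 c [ 378.5 -328.6] s [231.9 324. ] a 27.5 z med [ 8.7 12.2 15.4]
scene cam all 244 c [417.7 333.8] s [ 60.2 106.2] a 89.8 z med [ 67.7 106.3 126.3]
scene cam all2 414 c [426.7 270.8] s [122.5 185.8] a 3.6 z med [ 64.9  93.6 124.8]
scene rails 508 c [630.6  85.9] s [185.4 375.1] a 22.4 z med [16.  20.8 25.9]
scene jar 95 c [410.7 207.2] s [45.6 60.6] a 26.5 z med [63.3 69.9 74.8]
scene head 567 c [746.5  55.2] s [95.2 48.9] a 18.5 z med [171.  237.5 277.1]
scene posttop 67 c [763.3  58.7] s [58.1 33.6] a 4.0 z med [270.5 276.6 283.9]
```

View pics/crop1.png

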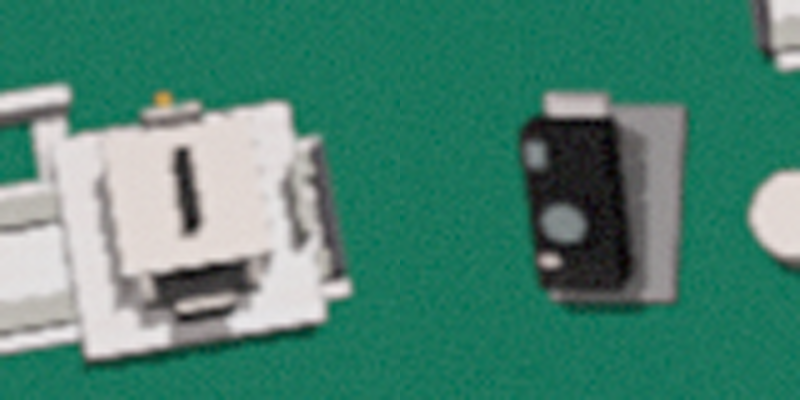

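The crop shows the cover's fin leaning about 9° at (187,190). The camera housing with its lens is at (563,225). Next I'll refine the yaws, the slope direction and the bar ends.

```bash
python3 - <<'E'
from h import *
import pickle
D=pickle.load(open("D.pkl","rb"))
d=D["top"];C=cloud(d);hsv=cv2.cvtColor(d["img"],cv2.COLOR_RGB2HSV)
# camera face
a,b,c,e=100,140,172,222
P=C[c:e,a:b].reshape(-1,3);H=hsv[c:e,a:b].reshape(-1,3);P=P[(H[:,2]<80)&(P[:,2]>80)]
def pl(P):
    for _ in range(6):
        A=np.c_[P[:,:2],np.ones(len(P))];k=np.linalg.lstsq(A,P[:,2],rcond=None)[0];r=P[:,2]-A@k;P2=P[abs(r)<3]
        if len(P2)==len(P):break
        P=P2
    return k,P
k,Q=pl(P);n=np.array([-k[0],-k[1],1]);n/=np.linalg.norm(n);print("cam plane",k,"tilt",np.degrees(np.arccos(n[2])),"n",n,len(Q))
# face coords
up=np.array([0,0,1])-n*n[2];up/=np.linalg.norm(up);print("upslope",up,"yaw",np.degrees(np.arctan2(up[1],up[0])))
# in-plane min rect of all points lying on face (incl. labels)
P=C[c:e,a:b].reshape(-1,3)
A=np.c_[P[:,:2],np.ones(len(P))];P=P[(abs(P[:,2]-A@k)<4)&(P[:,2]>60)&(H[:,2]<100)]
s=np.cross(n,up);(cc,sz,ang)=cv2.minAreaRect(np.c_[P@up,P@s].astype(np.float32))
print("face",cc,sz,ang, "centre", cc[0]*up+cc[1]*s+n*(Q.mean(0)@n))
# image ray lens: gray disc near (112.5,203)
for v,(a,b,c,e) in dict(top=(100,140,172,222),scene=(280,318,118,158)).items():
    dd=D[v];h=cv2.cvtColor(dd["img"],cv2.COLOR_RGB2HSV)[c:e,a:b];m=((h[...,2]>90)&(h[...,2]<190)&(h[...,1]<90)).astype(np.uint8)
    n_,l,st,ce=cv2.connectedComponentsWithStats(m)
    for i in range(1,n_):
        if st[i,4]>5:
            uv=ce[i]+[a,c];p=cloud(dd)[int(round(uv[1])),int(round(uv[0]))];print(v,"blob",uv,st[i],np.round(p))
# rails edges of track yaw & bar via depth points
for v,(a,b,c,e),zl,zh,nm in [("top",(318,362,158,235),133,147,"bar"),("scene",(178,242,212,285),133,147,"bar")]:
    X=cloud(D[v])[c:e,a:b].reshape(-1,3);X=X[(X[:,2]>zl)&(X[:,2]<zh)]
    m=X[:,:2].mean(0);u,S,V=np.linalg.svd(X[:,:2]-m);ax=V[0]*np.sign(V[0][0]);t=(X[:,:2]-m)@ax;w=(X[:,:2]-m)@[-ax[1],ax[0]]
    print(v,nm,m,np.degrees(np.arctan2(ax[1],ax[0])),np.percentile(t,[0,1,99,100]),np.percentile(w,[1,99]), "lo end",m+t.min()*ax,"hi",m+t.max()*ax)
    Y=cloud(D[v])[c:e,a:b].reshape(-1,3);Y=Y[(Y[:,2]>20)&(Y[:,2]<120)];tt=(Y[:,:2]-m)@ax;ww=(Y[:,:2]-m)@[-ax[1],ax[0]];g=(abs(ww)<15);print("post pts along",np.percentile(tt[g],[2,50,98]) if g.any() else None,g.sum())
    T=cloud(D[v])[c:e,a:b].reshape(-1,3);T=T[(T[:,2]>146)];tt=(T[:,:2]-m)@ax;print("tips t",np.round(tt,0))
# fin from images by plane z=128, both views
for v,(a,b,c,e) in dict(top=(245,285,112,152),scene=(285,318,200,222)).items():
    dd=D[v];h=cv2.cvtColor(dd["img"],cv2.COLOR_RGB2HSV)[c:e,a:b];Z=cloud(dd)[c:e,a:b]
    m=(h[...,2]<90)&(Z[...,2]>112)
    vv,uu=np.nonzero(m);p=onplane(dd,np.c_[uu+a,vv+c],128 if v=="top" else 120);mm=p[:,:2].mean(0);V=np.linalg.svd(p[:,:2]-mm)[2][0];V*=np.sign(V[0]);print(v,"fin",mm,np.degrees(np.arctan2(V[1],V[0])),len(p),"z",np.percentile(Z[m][:,2],[50,98]))
# cover plate in top: white z 95..105 within 70 of fin
X=cloud(D["top"]);M=(X[...,2]>94)&(X[...,2]<106)&(hsv[...,2]>120)&(hsv[...,1]<60)&(abs(X[...,0]-632)<52)&(abs(X[...,1]+119)<70)
p=X[M];print("plate",cv2.minAreaRect(p[:,:2].astype(np.float32)),p.mean(0))
# base z 34 & lug
M=(X[...,2]>28)&(X[...,2]<40)&(abs(X[...,0]-632)<110)&(abs(X[...,1]+119)<110)&(hsv[...,1]<60)
p=X[M];print("base",cv2.minAreaRect(p[:,:2].astype(np.float32)))
E
```

```text
cam plane [ 1.61578829e-01 -2.28534814e+00  7.96877246e+02] tilt 66.41966840951571 n [-0.0646371   0.91421797  0.40003444] 23
upslope [ 0.02821283 -0.39903833  0.91650011] yaw -85.95579991046388
face (-22.41064453125, 429.8763427734375) (109.69035339355469, 31.462129592895508) 65.3023910522461 centre [407.56875085 330.69305928 106.98295858]
top blob [128.74380165 194.20661157] [  8   4  30  43 484] [437. 318.  12.]
top blob [106.52631579 188.36842105] [ 5 14  4  6 19] [441. 351. 128.]
top blob [112.1  202.16] [ 8 27  9  7 50] [400. 339. 113.]
top blob [109.25       209.83333333] [ 7 36  5  4 12] [378. 357.  84.]
top blob [111.55555556 216.77777778] [10 44  5  3  9] [361. 371.  11.]
scene blob [294.  125.5] [12  6  5  4 12] [403. 331. 115.]
scene blob [300.7961165  145.32686084] [  2  14  33  25 309] [433. 350.  12.]
scene blob [298.57142857 141.57142857] [16 23  6  2  7] [416. 368.  10.]
scene blob [283.875      155.83333333] [ 0 36  9  4 24] [427. 189.  60.]
top bar [ 429.12813741 -379.73108173] -14.287416264005898 [-92.05266359 -88.10714713  87.08711919  88.3218557 ] [-10.45290129 
[... 494 characters left out ...]
-359.17199653] hi [ 516.12794492 -403.20881369]
post pts along [69.00640867 84.83633414 89.44618733] 168
tips t [763. -92. -92. -92. -91. -89. -95. -91. -85. -85. -88. -89. -84. -87.
 763. -33. 763. 763. 763. 763. 763. 763. 763. 763. 763. 763. 763. 763.
 763.]
top fin [ 628.95053607 -116.99793976] 9.108627519000228 39 z [126.61808837 131.43726661]
scene fin [ 635.66750017 -120.22656336] 6.565000580383337 72 z [123.05262342 131.43320051]
plate ((628.0982055664062, -120.01762390136719), (105.20448303222656, 95.8565673828125), 9.100090026855469) [ 633.07292475 -118.7008813    99.95639221]
base ((646.8037719726562, -119.09550476074219), (185.7056121826172, 192.88612365722656), 9.896308898925781)
```

{"name": "send_rows", "arguments": {
  "series": [
    [85,[0.6,0.7,0.1],[0,0,0]],
    [85,[0.64,0.7,0.1],[0,0,0]],
    [85,[0.64,0.7,0],[0,0,0]],
    [85,[0.64,0.7,0],[0,0,0]],
    [85,[0.64,0.7,0],[0,0,-0.6]],
    [85,[0.64,0.7,0],[0,0,-0.6]],
    [85,[0.64,0.7,0],[0,0,0]],
    [85,[0.64,0.7,0],[0,0,0]]
  ]
}}

```text
clock: 1.15
eef_pos: [474.0, -290.4, 260.2]
tool_rot: [3.141, 0.0, 0.157]
force: [0.7, -0.9, -0.4]
width: 85.1
gripper_force: 0.0
```

{"name": "send_rows", "arguments": {
  "series": [
    [85,[0.64,0.7,0],[0,0,0]],
    [85,[0.64,0.7,0],[0,0,0]],
    [85,[0.5,0.7,0],[0,0,0]],
    [85,[0,0.3,0],[0,0,0]],
    [85,[0,0,0],[0,0,0]]
  ]
}}

```text
clock: 1.78
eef_pos: [579.3, -146.6, 259.9]
tool_rot: [-3.141, 0.001, 0.16]
force: [0.4, -0.3, 0.4]
width: 84.8
gripper_force: 0.0
```

```bash
python3 - <<'E'
from h import *
s=sensors.read_state();print(s["clock"],s["eef_pos"],s["tool_rot"],s["force"])
d=get_image("wrist");save(d,"w1");import pickle;pickle.dump(d,open("w1.pkl","wb"))
X=cloud(d);hsv=cv2.cvtColor(d["img"],cv2.COLOR_RGB2HSV)
print(toworld(d,np.zeros((1,3))))
M=(X[...,2]>115)&(X[...,2]<140)&(hsv[...,2]<90)&(abs(X[...,0]-632)<45)&(abs(X[...,1]+119)<45)
p=X[M];print("fin",cv2.minAreaRect(p[:,:2].astype(np.float32)),np.percentile(p[:,2],[5,50,95]))
M=(X[...,2]>94)&(X[...,2]<106)&(hsv[...,2]>120)&(hsv[...,1]<60)&(abs(X[...,0]-632)<60)&(abs(X[...,1]+119)<60)
p=X[M];print("plate",cv2.minAreaRect(p[:,:2].astype(np.float32)),np.median(p[:,2]))
E
```

```text
1.775 [ 579.32536752 -146.55954223  259.92406488] [-3.14100221e+00  1.33837137e-03  1.59686693e-01] [ 0.39954353 -0.3234257   0.4390704 ]
[[ 645.77278676 -135.64584429  386.13614498]]
fin ((635.3717041015625, -118.72057342529297), (49.306640625, 12.043012619018555), 9.72864818572998) [126.76949399 128.41805589 129.67226957]
plate ((635.6361083984375, -118.62019348144531), (90.0355453491211, 95.99384307861328), 9.520390510559082) 100.63678590961578
```

View pics/w1.png

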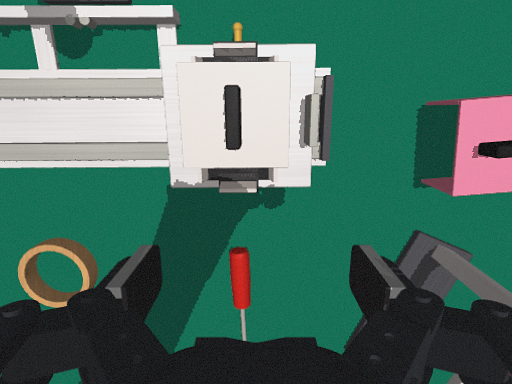

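The wrist view shows the cover plate centred at (235,115), the fin at (233,117) and the lug at (327,118). The fin and plate sizes match the text. Descending on the fin.

{"name": "send_rows", "arguments": {
  "series": [
    [85,[0.9,0.4,0],[0,0,0.1]],
    [85,[0.035,0.065,0],[0,0,0]],
    [85,[0,0,-0.8],[0,0,0]],
    [85,[0,0,-0.8],[0,0,0]],
    [85,[0,0,-0.5],[0,0,0]],
    [85,[0,0,-0.19],[0,0,0]],
    [85,[0,0,0],[0,0,0]]
  ]
}}

```text
clock: 2.7
eef_pos: [635.4, -121.6, 123.0]
tool_rot: [3.141, 0.001, 0.164]
force: [-0.3, 0.7, 0.7]
width: 84.9
gripper_force: 0.0
```

{"name": "send_rows", "arguments": {
  "series": [
    [0,[0,0,0],[0,0,0]],
    [0,[0,0,0],[0,0,0]],
    [0,[0,0,0],[0,0,0]],
    [0,[0,0,0],[0,0,0]],
    [0,[0,0,0],[0,0,0]],
    [0,[0,0,0],[0,0,0]],
    [0,[0,0,0],[0,0,0]]
  ]
}}

```text
clock: 3.58
eef_pos: [636.1, -119.8, 123.3]
tool_rot: [-3.142, -0.0, 0.166]
force: [-0.9, 1.2, 4.5]
width: 10.8
gripper_force: 60.6
```

{"name": "send_rows", "arguments": {
  "series": [
    [0,[0,0,0.2],[0,0,0]],
    [0,[0,0,0.5],[0,0,0]],
    [0,[0,0,0.7],[0,0,0]],
    [0,[0,0,0.7],[0,0,0]],
    [0,[-0.1,-0.2,0.3],[0,0,0]],
    [0,[-0.3,-0.4,0],[0,0,-0.4]],
    [0,[-0.4,-0.5,0],[0,0,-0.6]],
    [0,[-0.4,-0.5,0],[0,0,-0.6]]
  ]
}}

```text
clock: 4.58
eef_pos: [559.9, -218.8, 264.5]
tool_rot: [-3.141, 0.005, 0.021]
force: [0.7, 0.2, -1.1]
width: 10.6
gripper_force: 59.9
```

{"name": "send_rows", "arguments": {
  "series": [
    [0,[-0.4,-0.5,0],[0,0,-0.6]],
    [0,[-0.4,-0.5,0],[0,0,-0.6]],
    [0,[-0.4,-0.5,0],[0,0,-0.6]],
    [0,[-0.4,-0.5,0],[0,0,-0.6]],
    [0,[-0.4,-0.4,0],[0,0,-0.6]],
    [0,[-0.3,-0.2,0],[0,0,-0.2]],
    [0,[0,0,0],[0,0,0]],
    [0,[0,0,0],[0,0,0]]
  ]
}}

```text
clock: 5.58
eef_pos: [426.6, -370.8, 266.5]
tool_rot: [-3.14, 0.0, -0.252]
force: [0.4, -0.0, -1.3]
width: 10.7
gripper_force: 59.9
```

```bash
python3 - <<'E'
from h import *
s=sensors.read_state();print(s["clock"],s["eef_pos"],s["tool_rot"],s["force"],s["width"])
d=get_image("wrist");save(d,"w2")
t=get_image("scene");save(t,"s2")
X=cloud(d);hsv=cv2.cvtColor(d["img"],cv2.COLOR_RGB2HSV)
p0=X[(hsv[...,2]>120)&(hsv[...,1]<60)&(X[...,2]>190)];print("held plate",cv2.minAreaRect(p0[:,:2].astype(np.float32)),np.percentile(p0[:,2],[5,50,95]))
m=np.array([422.6,-379.]);ax=np.array([np.cos(np.radians(14.15)),-np.sin(np.radians(14.15))])
for n,I in(("w",d),("s",t)):
    Y=cloud(I);q=Y[...,:2]-m;M=(Y[...,2]>133)&(Y[...,2]<146)&(abs(q@ax)<110)&(abs(q@[-ax[1],ax[0]])<25)
    p=Y[M]; 
    if len(p)>10: print(n,"bar",len(p),cv2.minAreaRect(p[:,:2].astype(np.float32)),np.median(p[:,2]))
# wrist: nest, look for nothing
E
```

```text
5.575 [ 426.58012602 -370.77706584  266.46756012] [-3.14015865e+00  8.14896123e-05 -2.51627319e-01] [ 0.36583453 -0.04787239 -1.33736182] 10.698016685665744
held plate ((437.1542663574219, -372.97125244140625), (96.52951049804688, 112.6143798828125), 74.95687103271484) [242.74862654 243.80155197 244.87502217]
w bar 2236 ((484.1654357910156, -393.4269714355469), (19.846092224121094, 63.704673767089844), 75.53128051757812) 140.64052170464743
s bar 177 ((464.955810546875, -389.4678955078125), (22.51146125793457, 110.32628631591797), 75.34259033203125) 140.288541338659
```

View pics/s2.png

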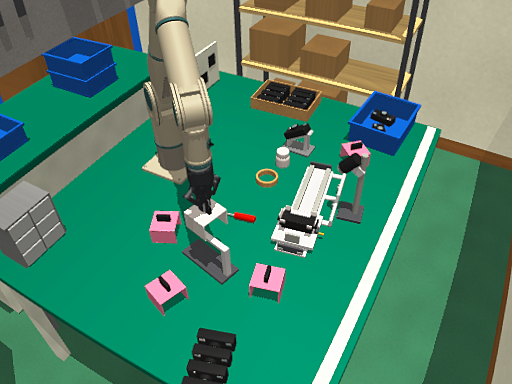

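The cover is held above the bar at (207,215), aligned and still. Bar height is confirmed at 140.5. Lowering.

{"name": "send_rows", "arguments": {
  "series": [
    [0,[-0.06,-0.11,0],[0,0,0]],
    [0,[0,0,-0.4],[0,0,0]],
    [0,[0,0,-0.4],[0,0,0]],
    [0,[0,0,-0.4],[0,0,0]],
    [0,[0,0,-0.3],[0,0,0]],
    [0,[0,0,-0.12],[0,0,0]],
    [0,[0,0,0],[0,0,0]],
    [0,[0,0,0],[0,0,0]]
  ]
}}

```text
clock: 6.68
eef_pos: [422.8, -379.0, 170.5]
tool_rot: [3.141, -0.001, -0.253]
force: [-0.1, 1.1, -1.3]
width: 11.0
gripper_force: 59.9
```

{"name": "send_rows", "arguments": {
  "series": [
    [0,[0,0,-0.03],[0,0,0]],
    [0,[0,0,-0.02],[0,0,0]],
    [0,[0,0,0],[0,0,0]],
    [0,[0,0,0],[0,0,0]]
  ]
}}

```text
clock: 7.18
eef_pos: [422.6, -378.7, 167.2]
tool_rot: [3.141, -0.001, -0.253]
force: [-0.8, 0.5, 5.0]
width: 11.0
gripper_force: 60.5
```

{"name": "send_rows", "arguments": {
  "series": [
    [30,[0,0,0],[0,0,0]],
    [40,[0,0,0],[0,0,0]],
    [40,[0,0,0],[0,0,0]],
    [40,[0,0,0.3],[0,0,0]],
    [40,[0,0,0.5],[0,0,0]],
    [85,[0,0,0.7],[0,0,0]],
    [85,[0,0,0.8],[0,0,0]],
    [85,[-0.3,0,0],[0,0,0]]
  ]
}}

```text
clock: 8.18
eef_pos: [407.0, -379.9, 308.3]
tool_rot: [3.138, -0.008, -0.251]
force: [-1.2, 1.1, 0.0]
width: 85.2
gripper_force: 0.0
```

```bash
python3 - <<'E'
from h import *
s=sensors.read_state();print(s["clock"],s["eef_pos"],s["tool_rot"],s["width"])
d=get_image("wrist");save(d,"w3")
X=cloud(d);hsv=cv2.cvtColor(d["img"],cv2.COLOR_RGB2HSV)
p=X[(hsv[...,2]>120)&(hsv[...,1]<60)&(X[...,2]>138)&(X[...,2]<152)&(abs(X[...,1]+379)<60)&(abs(X[...,0]-420)<55)];print("plate",cv2.minAreaRect(p[:,:2].astype(np.float32)),np.percentile(p[:,2],[5,50,95]))
A=np.c_[p[:,:2],np.ones(len(p))];print(np.linalg.lstsq(A,p[:,2],rcond=None)[0])
f=X[(hsv[...,2]<80)&(X[...,2]>166)&(X[...,2]<182)&(abs(X[...,1]+379)<40)&(abs(X[...,0]-420)<45)];print("fin",len(f),cv2.minAreaRect(f[:,:2].astype(np.float32)))
# nest from scene/top
t=get_image("top");save(t,"t3");Y=cloud(t);
import pickle;pickle.dump((d,t),open("w3.pkl","wb"))
E
```

```text
8.175 [ 406.96323833 -379.87794137  308.30337922] [ 3.1381673  -0.00824181 -0.2510567 ] 85.16084730904551
plate ((419.96356201171875, -377.8096008300781), (95.8424072265625, 116.90261840820312), 75.56172180175781) [142.3121805  144.53301938 145.70921835]
[ 2.33610932e-03 -2.04573450e-04  1.43316269e+02]
fin 794 ((422.7132568359375, -378.1119079589844), (11.146315574645996, 49.564720153808594), 75.65280151367188)
```

Cover is hanging level and aligned at its place. Now over the nest for a look, en route to the camera.

{"name": "send_rows", "arguments": {
  "series": [
    [85,[0.4,0.6,0],[0,0,0.8]],
    [85,[0.5,0.7,0],[0,0,0.8]],
    [85,[0.5,0.7,0],[0,0,0.8]],
    [85,[0.5,0.7,0],[0,0,0.8]],
    [85,[0.4,0.7,0],[0,0,0.8]],
    [85,[0.4,0.6,0],[0,0,0.8]],
    [85,[0,0,0],[0,0,0]]
  ]
}}

```text
clock: 9.15
eef_pos: [567.7, -133.4, 302.7]
tool_rot: [-3.138, 0.001, 0.173]
force: [0.1, -0.2, -0.6]
width: 85.1
gripper_force: 0.0
```

```bash
python3 - <<'E'
from h import *
import pickle
s=sensors.read_state();print(s["clock"],s["eef_pos"],s["tool_rot"])
d=get_image("wrist");pickle.dump(d,open("w4.pkl","wb"));save(d,"w4")
X=cloud(d);hsv=cv2.cvtColor(d["img"],cv2.COLOR_RGB2HSV)
L=(abs(X[...,0]-635)<110)&(abs(X[...,1]+119)<110)
for n,lo,hi,dark in(("floor dark",70,80,1),("floor any",71,79,0),("tabs",80,95,0),("base",31,37,0)):
    M=L&(X[...,2]>lo)&(X[...,2]<hi)
    if dark: M&=hsv[...,2]<100
    p=X[M]
    if len(p)>5: print(n,len(p),cv2.minAreaRect(p[:,:2].astype(np.float32)),np.median(p[:,2]))
# components of z>62 in the track frame
c,s_=np.cos(np.radians(9.6)),np.sin(np.radians(9.6))
M=L&(X[...,2]>60)&(X[...,2]<100)
n,l,st,ce=cv2.connectedComponentsWithStats(M.astype(np.uint8))
for i in range(1,n):
    if st[i,4]<20: continue
    p=X[l==i];q=p[:,:2]-[635.5,-118.7];a=q@[c,s_];b=q@[-s_,c];print(st[i],"x",np.round(np.percentile(a,[0.5,99.5]),1),"y",np.round(np.percentile(b,[0.5,99.5]),1),"z",np.round(np.percentile(p[:,2],[2,98]),1))
E
```

```text
9.15 [ 567.67538938 -133.43357898  302.69344393] [-3.13772819e+00  1.23204325e-03  1.73297752e-01]
floor dark 4978 ((634.5534057617188, -140.2246551513672), (138.65869140625, 115.11111450195312), 10.159839630126953) 75.64654159708408
floor any 5620 ((634.0963134765625, -139.96986389160156), (139.3551483154297, 115.55825805664062), 9.307421684265137) 75.59823760652446
tabs 1152 ((631.1265258789062, -120.05612182617188), (131.5127410888672, 75.54779052734375), 9.600743293762207) 89.4328364970792
base 11346 ((649.648681640625, -119.36395263671875), (185.6658172607422, 194.49661254882812), 10.141244888305664) 34.58858774955544
[ 217   40   77  135 6488] x [-73.8  64.2] y [-37.7  36.5] z [74.  91.2]
[316  87  12  48 450] x [-29.1  20. ] y [-78.5 -70.3] z [60.7 74.4]
```

View pics/w4.png

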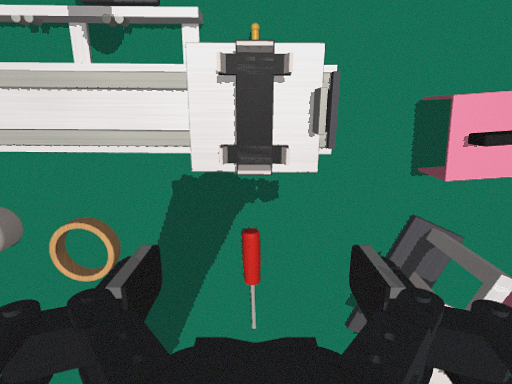

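The nest is at px (255,107) in the wrist view. Tabs and lug both put its centre at about (631.0,-120.0), floor 75.6, yaw 9.6°. Heading to the camera cradle.

{"name": "send_rows", "arguments": {
  "series": [
    [85,[-0.3,0.7,0],[0,0,-0.5]],
    [85,[-0.37,0.87,0],[0,0,-0.5]],
    [85,[-0.37,0.87,0],[0,0,-0.5]],
    [85,[-0.37,0.87,0],[0,0,-0.5]],
    [85,[-0.37,0.87,0],[0,0,0]],
    [85,[-0.37,0.87,0],[0,0,0]],
    [85,[-0.37,0.87,0],[0,0,0]],
    [85,[-0.37,0.87,0],[0,0,0]]
  ]
}}

```text
clock: 10.2
eef_pos: [392.5, 268.6, 304.1]
tool_rot: [3.14, 0.0, -0.012]
force: [0.8, 0.6, 0.4]
width: 85.2
gripper_force: 0.0
```

{"name": "send_rows", "arguments": {
  "series": [
    [85,[-0.35,0.8,0],[0,0,0]],
    [85,[0,0.2,0],[0,0,0]],
    [85,[0,0,0],[0,0,0]]
  ]
}}

```text
clock: 10.58
eef_pos: [372.5, 327.8, 304.0]
tool_rot: [3.14, 0.0, -0.01]
force: [1.3, -0.7, 1.0]
width: 84.9
gripper_force: 0.0
```

```bash
cat > cam.py <<'E'
from h import *
import pickle
s=sensors.read_state();print(s["clock"],s["eef_pos"],s["tool_rot"])
d=get_image("wrist");pickle.dump(d,open("w5.pkl","wb"))
X=cloud(d);hsv=cv2.cvtColor(d["img"],cv2.COLOR_RGB2HSV)
L=(X[...,2]>70)&(abs(X[...,0]-415)<85)&(abs(X[...,1]-336)<60)&(hsv[...,2]<110)
P=X[L];rng=np.random.default_rng(0);best=None
for _ in range(400):
    a=P[rng.choice(len(P),3,False)];n=np.cross(a[1]-a[0],a[2]-a[0]);n/=np.linalg.norm(n)+1e-9;n*=np.sign(n[2])
    c=(abs((P-a[0])@n)<1.5)
    if best is None or c.sum()>best[0]: best=(c.sum(),c)
Q=P[best[1]];m=Q.mean(0);n=np.linalg.svd(Q-m)[2][2];n*=np.sign(n[2])
print("face",len(P),len(Q),"n",n.round(3),"tilt",np.degrees(np.arccos(n[2])).round(2))
up=np.array([0,0,1])-n*n[2];up/=np.linalg.norm(up);sd=np.cross(n,up)
F=P[abs((P-m)@n)<2]
c,sz,a=cv2.minAreaRect(np.c_[(F-m)@up,(F-m)@sd].astype(np.float32));ctr=m+up*c[0]+sd*c[1]
if sz[0]<sz[1]: a-=90
ax=up*np.cos(np.radians(a))+sd*np.sin(np.radians(a))
print("rect",sz,a,"centre",ctr.round(1),"back centre",(ctr-32*n).round(1),"x axis",ax.round(3),"yaw",np.degrees(np.arctan2(ax[1],ax[0])).round(2))
T=X[(abs((X-m)@n-12)<2)&(abs(X[...,0]-415)<85)&(abs(X[...,1]-336)<60)]
if len(T)>20: print("lens",len(T),cv2.minAreaRect(np.c_[(T-m)@up-c[0],(T-m)@sd-c[1]].astype(np.float32)))
E
python3 cam.py; python3 -c "
import pickle,h;h.save(pickle.load(open('w5.pkl','rb')),'w5')"
```

```text
10.575 [372.48751771 327.79801608 304.00073984] [ 3.13989090e+00  4.75929376e-04 -9.72978679e-03]Traceback (most recent call last):
  File "cam.py", line 12, in <module>
    Q=P[best[1]];m=Q.mean(0);n=np.linalg.svd(Q-m)[2][2];n*=np.sign(n[2])
                               ~~~~~~~~~~~~~^^^^^
    u, s, vh = gufunc(a, signature=signature)
               ~~~~~~^^^^^^^^^^^^^^^^^^^^^^^^
numpy._core._exceptions._ArrayMemoryError: Unable to allocate 9.47 GiB for an array with shape (35657, 35657) and data type float64
```

View pics/w5.png

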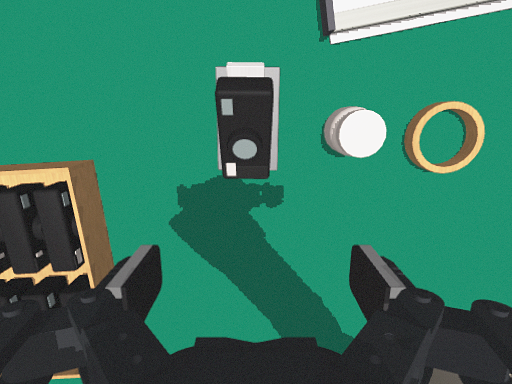

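The camera body is at about (245,128), its lens at (244,148) and the plank's end at (247,70). I need to keep the fingers' own pixels out of the fit.

```bash
sed -i 's/(X\[...,2\]>70)&/(X[...,2]>70)\&(X[...,2]<140)\&/; s/svd(Q-m)/svd(Q-m,full_matrices=False)/' cam.py; python3 cam.py
```

```text
10.625 [372.86114992 326.83568719 304.09558278] [ 3.13946728e+00  3.47839857e-04 -1.14252787e-02]
face 4740 3092 n [-0.516  0.007  0.856] tilt 31.09
rect (52.65580368041992, 108.72710418701172) -0.06027984619140625 centre [408.6 338.  103. ] back centre [425.1 337.8  75.6] x axis [ 0.856 -0.013  0.516] yaw -0.85
lens 774 ((-0.6882505416870117, 0.036594390869140625), (34.64390182495117, 34.683746337890625), 45.953269958496094)
```

{"name": "send_rows", "arguments": {
  "series": [
    [85,[0,0.1,0],[0,-0.9,0]],
    [85,[0,0.1,-0.2],[0,-0.9,0]],
    [85,[0,0,-0.4],[0,-0.9,0]],
    [85,[-0.07,0,-0.5],[0,-0.9,0]],
    [85,[-0.07,0,-0.5],[0,-0.9,0]],
    [85,[0,0,-0.4],[0,-0.9,0]],
    [85,[0,0,-0.1],[0,-0.85,0]],
    [85,[0,0,0],[0,0,0]]
  ]
}}

```text
clock: 11.68
eef_pos: [364.8, 353.5, 204.0]
tool_rot: [3.114, -0.5, -0.006]
force: [0.3, 0.6, -0.2]
width: 85.2
gripper_force: 0.0
```

{"name": "send_rows", "arguments": {
  "series": [
    [85,[0,0,0],[0,0,0]],
    [85,[0,0,0],[0,0,0]]
  ]
}}

```text
clock: 11.92
eef_pos: [366.1, 351.8, 204.5]
tool_rot: [3.117, -0.498, -0.013]
force: [-0.1, -0.0, -0.1]
width: 85.3
gripper_force: 0.0
```

```bash
python3 -c "
from h import *
s=sensors.read_state();print(s['qpos'].round(3),s['eef_pos'],s['tool_rot'])"
```

```text
[-1.612  0.556  0.719  2.237  0.353  0.233 -2.941] [366.14548375 351.79613073 204.47657886] [ 3.11719848 -0.49808967 -0.01265248]
```

Joints 6 and 7 are at their limits at this tilt. I'll use about half the tilt, splitting the 31° between pick and place.

{"name": "send_rows", "arguments": {
  "series": [
    [85,[0.2,-0.1,0.2],[0,0.9,0]],
    [85,[0.3,-0.1,0.2],[0,0.9,0]],
    [85,[0.3,-0.05,0],[0,0.9,0]],
    [85,[0,0,0],[0,0,0]]
  ]
}}

```text
clock: 12.42
eef_pos: [418.0, 334.8, 229.9]
tool_rot: [3.117, -0.266, -0.02]
force: [-0.1, -0.2, -0.1]
width: 84.7
gripper_force: 0.0
```

```bash
cat > go.py <<'E'
from h import *
import sys
from scipy.spatial.transform import Rotation as R
v=[float(a) for a in sys.argv[1:]]
s=sensors.read_state();print(s['clock'],s['qpos'].round(3),s['eef_pos'].round(1),s['tool_rot'].round(4),s['width'].__round__(1),s['force'].round(1))
if v:
    T=R.from_euler('xyz',[np.pi,v[4]*np.pi/180,v[3]*np.pi/180])
    print("shift u",((np.array(v[:3])-s['eef_pos'])/60).round(3),"turn u",(np.degrees((T*R.from_euler('xyz',s['tool_rot']).inv()).as_rotvec())/5).round(3))
E
python3 go.py 415.3 337.9 90.8 -0.85 -15
```

```text
12.425 [-1.074  0.443  0.292  2.025  0.175  0.536 -2.556] [418.  334.8 229.9] [ 3.1175 -0.266  -0.0195] 84.7 [-0.1 -0.2 -0.1]
shift u [-0.046  0.051 -2.319] turn u [0.267 0.044 0.126]
```

{"name": "send_rows", "arguments": {
  "series": [
    [85,[-0.05,0.05,-0.1],[0.27,0.04,0.13]],
    [85,[0,0,-0.5],[0,0,0]],
    [85,[0,0,-0.5],[0,0,0]],
    [85,[0,0,-0.4],[0,0,0]],
    [85,[0,0,0],[0,0,0]],
    [85,[0,0,0],[0,0,0]]
  ]
}}

```text
clock: 13.18
eef_pos: [410.0, 341.3, 138.9]
tool_rot: [3.139, -0.26, -0.003]
force: [-0.1, 0.3, -0.2]
width: 85.2
gripper_force: 0.0
```

```bash
python3 go.py 415.3 337.9 90.8 -0.85 -15
```

```text
13.175 [-1.06   0.595  0.274  2.121  0.163  0.275 -2.572] [410.  341.3 138.9] [ 3.1387e+00 -2.6050e-01 -2.7000e-03] 85.2 [-0.1  0.3 -0.2]
shift u [ 0.088 -0.057 -0.802] turn u [ 0.032 -0.015 -0.13 ]
```

{"name": "send_rows", "arguments": {
  "series": [
    [85,[0.05,-0.03,0],[0,1,-0.06]],
    [85,[0.04,-0.03,0],[0,1,-0.06]],
    [85,[0,0,-0.3],[0,0,0]],
    [85,[0,0,-0.4],[0,0,0]],
    [85,[0,0,0],[0,0,0]],
    [85,[0,0,0],[0,0,0]]
  ]
}}

```text
clock: 13.92
eef_pos: [415.9, 338.1, 97.4]
tool_rot: [3.138, -0.087, -0.013]
force: [1.0, -0.5, 0.4]
width: 84.8
gripper_force: 0.0
```

```bash
python3 go.py 415 337.9 90.7 -0.85 -5
```

```text
13.925 [-0.809  0.674  0.051  2.021  0.084  0.389 -2.431] [415.9 338.1  97.4] [ 3.1378 -0.0869 -0.0129] 84.8 [ 1.  -0.5  0.4]
shift u [-0.015 -0.003 -0.112] turn u [ 0.043 -0.005 -0.019]
```

{"name": "send_rows", "arguments": {
  "series": [
    [85,[-0.01,0,-0.11],[0.04,0,0]],
    [85,[0,0,0],[0,0,0]],
    [0,[0,0,0],[0,0,0]],
    [0,[0,0,0],[0,0,0]],
    [0,[0,0,0],[0,0,0]],
    [0,[0,0,0],[0,0,0]],
    [0,[0,0,0],[0,0,0]]
  ]
}}

```text
clock: 14.8
eef_pos: [414.9, 337.7, 89.9]
tool_rot: [3.141, -0.086, -0.013]
force: [-1.3, 0.0, 5.2]
width: 53.3
gripper_force: 63.6
```

{"name": "send_rows", "arguments": {
  "series": [
    [0,[0,0,0.1],[0,0,0]],
    [0,[0,0,0.3],[0,0,0]],
    [0,[0,0,0.6],[0,0,0]],
    [0,[0,0,0.7],[0,0,0]],
    [0,[0,0,0.7],[0,0,0]],
    [0,[0.2,-0.3,0.6],[0,0,0]],
    [0,[0.4,-0.6,0.2],[0,0.5,0]],
    [0,[0.4,-0.7,0],[0,0.8,0.2]]
  ]
}}

```text
clock: 15.8
eef_pos: [475.0, 241.8, 283.2]
tool_rot: [3.142, 0.028, 0.008]
force: [2.0, -0.2, -2.1]
width: 53.2
gripper_force: 63.3
```

{"name": "send_rows", "arguments": {
  "series": [
    [0,[0.4,-0.8,0],[0,0.8,0.3]],
    [0,[0.4,-0.8,0],[0,0.8,0.3]],
    [0,[0.4,-0.8,0],[0,0.8,0.3]],
    [0,[0.4,-0.8,0],[0,0.8,0.3]],
    [0,[0.4,-0.8,0],[0,0.8,0.3]],
    [0,[0.3,-0.6,0],[0,0,0.3]],
    [0,[0,0,0],[0,0,0]]
  ]
}}

```text
clock: 16.68
eef_pos: [613.4, -39.3, 280.2]
tool_rot: [-3.122, 0.377, 0.161]
force: [0.9, -0.1, -2.1]
width: 53.0
gripper_force: 63.4
```

```bash
python3 go.py 600 -60 280 9.6 26.5
```

```text
16.675 [-0.015  0.76   0.027  1.222  0.024  1.536 -1.412] [613.4 -39.3 280.2] [-3.1218  0.3774  0.1605] 53.0 [ 0.9 -0.1 -2.1]
shift u [-0.223 -0.344 -0.003] turn u [-0.363  0.928  0.173]
```

{"name": "send_rows", "arguments": {
  "series": [
    [0,[0,-0.4,0],[-0.18,0.45,0.09]],
    [0,[0.1,-0.5,0],[-0.18,0.45,0.09]],
    [0,[0.17,-0.45,0],[0,0,0]],
    [0,[0,0,-0.5],[0,0,0]],
    [0,[0,0,-0.5],[0,0,0]],
    [0,[0,0,-0.5],[0,0,0]],
    [0,[0,0,0],[0,0,0]],
    [0,[0,0,0],[0,0,0]]
  ]
}}

```text
clock: 17.68
eef_pos: [629.5, -114.9, 192.7]
tool_rot: [-3.137, 0.458, 0.176]
force: [-0.8, -0.0, -0.9]
width: 52.9
gripper_force: 63.5
```

```bash
python3 go.py 629.7 -120.2 93.1 9.5 26.3
cat > cam2.py <<'E'
from h import *
d=get_image("wrist");save(d,"w6");X=cloud(d);hsv=cv2.cvtColor(d["img"],cv2.COLOR_RGB2HSV)
e=sensors.read_state()['eef_pos'];z0=e[2]-17.5
for n,I in(("wrist",d),("top",get_image("top")),("scene",get_image("scene"))):
    X=cloud(I);hsv=cv2.cvtColor(I["img"],cv2.COLOR_RGB2HSV)
    L=(abs(X[...,2]-z0-32)<9)&(abs(X[...,0]-e[0])<75)&(abs(X[...,1]-e[1])<40)&(hsv[...,2]<90)
    P=X[L]
    if len(P)<30: print(n,len(P));continue
    rng=np.random.default_rng(0);best=(0,)
    for _ in range(300):
        a=P[rng.choice(len(P),3,False)];m=np.cross(a[1]-a[0],a[2]-a[0]);m/=np.linalg.norm(m)+1e-9
        c=abs((P-a[0])@m)<1.2
        if c.sum()>best[0] and abs(m[2])>.9: best=(c.sum(),c)
    Q=P[best[1]];m=np.linalg.svd(Q-Q.mean(0),full_matrices=False)[2][2];m*=np.sign(m[2])
    q=Q[:,:2]-e[:2];c,s=np.cos(np.radians(9.6)),np.sin(np.radians(9.6));a=q@[c,s];b=q@[-s,c]
    print(n,len(P),len(Q),"n",m.round(3),"z",Q[:,2].mean().round(1),"ctr",Q.mean(0).round(1),"x",np.percentile(a,[.5,99.5]).round(1),"y",np.percentile(b,[.5,99.5]).round(1),"rect",cv2.minAreaRect(Q[:,:2].astype(np.float32)))
E
python3 cam2.py
```

```text
17.675 [ 0.061  0.92   0.043  1.156  0.08   1.51  -1.323] [ 629.5 -114.9  192.7] [-3.1374  0.4575  0.1764] 52.9 [-0.8 -0.  -0.9]
shift u [ 0.003 -0.088 -1.659] turn u [-0.046  0.01  -0.1  ]
wrist 20519 13473 n [-0.003 -0.001  1.   ] z 207.2 ctr [ 659.6 -110.8  207.2] x [-32.9  53.9] y [-26.3  27.2] rect ((639.3303833007812, -113.60012817382812), (92.18804931640625, 66.19235229492188), 13.155762672424316)
top 292 102 n [ 0.021 -0.073  0.997] z 206.8 ctr [ 606.5 -124.5  206.8] x [-56.1  26.2] y [-26.9  25.6] rect ((615.33837890625, -118.82197570800781), (84.62898254394531, 48.48706817626953), 3.543456792831421)
scene 228 80 n [-0.001 -0.014  1.   ] z 208.1 ctr [ 624.4 -124.7  208.1] x [-53.6  53. ] y [-38.5  24.7] rect ((630.3418579101562, -122.66138458251953), (108.27772521972656, 62.15925598144531), 6.643274307250977)
```

View pics/w6.png

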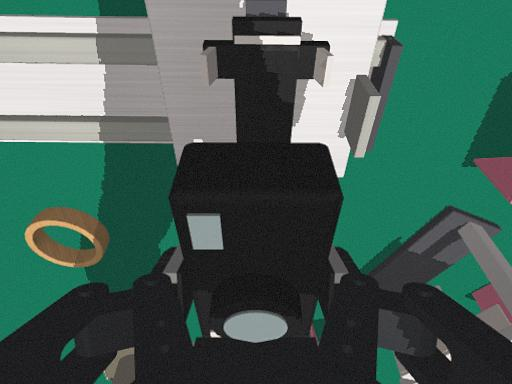

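The camera body is held level above the nest, with the nest floor at (265,110) and the lens at (255,325). The measured normal is vertical to 0.003. Lowering in stages.

{"name": "send_rows", "arguments": {
  "series": [
    [0,[0.02,-0.09,0],[-0.05,0,-0.1]],
    [0,[0,0,-0.4],[0,0,0]],
    [0,[0,0,-0.4],[0,0,0]],
    [0,[0,0,-0.4],[0,0,0]],
    [0,[0,0,-0.15],[0,0,0]],
    [0,[0,0,0],[0,0,0]],
    [0,[0,0,0],[0,0,0]],
    [0,[0,0,0],[0,0,0]]
  ]
}}

```text
clock: 18.82
eef_pos: [630.8, -121.0, 111.5]
tool_rot: [3.14, 0.458, 0.165]
force: [-0.6, 0.0, -2.1]
width: 53.5
gripper_force: 63.5
```

```bash
python3 go.py 630.8 -120.4 93.1 9.5 26.3; python3 cam2.py|head -1
```

```text
18.825 [ 0.068  1.008  0.044  1.194  0.081  1.384 -1.339] [ 630.8 -121.   111.5] [3.1405 0.4579 0.1647] 53.5 [-0.6  0.  -2.1]
shift u [-0.001  0.01  -0.307] turn u [0.009 0.015 0.007]
wrist 20364 13442 n [-0.004  0.004  1.   ] z 126.0 ctr [ 660.8 -117.1  126. ] x [-32.9  54.2] y [-26.5  26.7] rect ((640.4063720703125, -119.699951171875), (92.54228973388672, 66.1702880859375), 12.413257598876953)
```

{"name": "send_rows", "arguments": {
  "series": [
    [0,[0,0.01,-0.1],[0,0,0]],
    [0,[0,0,-0.1],[0,0,0]],
    [0,[0,0,-0.06],[0,0,0]],
    [0,[0,0,0],[0,0,0]],
    [0,[0,0,0],[0,0,0]]
  ]
}}

```text
clock: 19.6
eef_pos: [630.3, -120.3, 95.0]
tool_rot: [3.141, 0.459, 0.165]
force: [-0.5, 0.3, -1.3]
width: 53.3
gripper_force: 63.5
```

{"name": "send_rows", "arguments": {
  "series": [
    [0,[0,0,-0.025],[0,0,0]],
    [0,[0,0,-0.01],[0,0,0]],
    [0,[0,0,0],[0,0,0]],
    [0,[0,0,0],[0,0,0]]
  ]
}}

```text
clock: 20.1
eef_pos: [630.4, -120.3, 93.3]
tool_rot: [3.141, 0.459, 0.165]
force: [0.4, -1.2, 2.2]
width: 53.4
gripper_force: 63.7
```

{"name": "send_rows", "arguments": {
  "series": [
    [60,[0,0,0],[0,0,0]],
    [75,[0,0,0],[0,0,0]],
    [80,[0,0,0],[0,0,0]],
    [80,[0,0,0],[0,0,0]],
    [80,[0.1,0.015,0.2],[0,0,0]],
    [80,[0.22,0.035,0.45],[0,0,0]],
    [80,[0.3,0.05,0.6],[0,0,0]],
    [80,[0,0,0.8],[0,0,0]]
  ]
}}

```text
clock: 21.1
eef_pos: [668.2, -113.4, 216.5]
tool_rot: [-3.141, 0.46, 0.166]
force: [-0.0, 0.4, -0.2]
width: 80.0
gripper_force: 0.0
```

```bash
python3 go.py; python3 - <<'E'
from h import *
for nm in("wrist","top","scene"):
    d=get_image(nm);save(d,"p_"+nm);X=cloud(d);hsv=cv2.cvtColor(d["img"],cv2.COLOR_RGB2HSV)
    L=(X[...,2]>102)&(X[...,2]<112)&(abs(X[...,0]-631)<75)&(abs(X[...,1]+120)<50)&(hsv[...,2]<100)
    p=X[L]
    if len(p)>30:
        A=np.c_[p[:,:2]-p[:,:2].mean(0),np.ones(len(p))];print(nm,len(p),cv2.minAreaRect(p[:,:2].astype(np.float32)),np.linalg.lstsq(A,p[:,2],rcond=None)[0].round(3))
    L=(X[...,2]>116)&(X[...,2]<124)&(abs(X[...,0]-631)<30)&(abs(X[...,1]+120)<30);p=X[L]
    if len(p)>10: print("lens",len(p),p.mean(0))
E
```

```text
21.1 [ 0.056  0.972  0.048  0.967  0.074  1.649 -1.323] [ 668.2 -113.4  216.5] [-3.1411  0.4598  0.1664] 80.0 [-0.   0.4 -0.2]
wrist 5879 ((631.4827270507812, -119.91016387939453), (109.87271881103516, 53.9094352722168), 9.587117195129395) [-9.00000e-03 -6.00000e-03  1.07216e+02]
lens 1418 [ 633.25551999 -119.82549571  119.59784108]
top 361 ((628.868896484375, -120.1619873046875), (110.377197265625, 51.37744903564453), 7.802312850952148) [-5.00000e-03  2.10000e-02  1.06755e+02]
lens 88 [ 628.59013679 -120.71422931  119.22260141]
scene 262 ((630.0635375976562, -121.0908203125), (109.69095611572266, 57.47093963623047), 8.90588092803955) [-1.30000e-02  3.60000e-02  1.07078e+02]
lens 58 [ 630.68677595 -121.45963481  120.16974398]
```

{"name": "send_rows", "arguments": {
  "series": [
    [40,[0,-0.4,0],[0.146,-0.865,0]],
    [0,[-0.1,-0.5,0],[0.146,-0.865,0]],
    [0,[-0.1,-0.5,0],[0.146,-0.865,0]],
    [0,[-0.1,-0.5,0],[0.146,-0.865,0]],
    [0,[0,-0.06,0],[0.146,-0.865,0]],
    [0,[0,0,0],[0.146,-0.865,0]],
    [0,[0,0,0],[0,0,0]],
    [0,[0,0,0],[0,0,0]]
  ]
}}

```text
clock: 22.25
eef_pos: [649.8, -231.4, 215.6]
tool_rot: [-3.141, 0.001, 0.166]
force: [1.0, -0.3, 0.3]
width: -0.1
gripper_force: 0.0
```

```bash
python3 go.py 649.8 -230.9 60 9.6 0; python3 - <<'E'
from h import *
d=get_image("top");X=cloud(d);hsv=cv2.cvtColor(d["img"],cv2.COLOR_RGB2HSV)
M=(hsv[...,1]>60)&((hsv[...,0]>150)|(hsv[...,0]<5))&(X[...,2]>50)&(X[...,0]>560)&(X[...,1]<-150);p=X[M];print("pink",len(p),p.min(0),p.max(0))
E
```

```text
22.25 [ 0.315  0.721 -0.024  1.424  0.018  0.998 -1.118] [ 649.8 -231.4  215.6] [-3.1406e+00  1.2000e-03  1.6580e-01] -0.1 [ 1.  -0.3  0.3]
shift u [ 1.000e-03  8.000e-03 -2.593e+00] turn u [-0.009 -0.016  0.02 ]
pink 779 [ 569.15388241 -770.3480119    50.31111265] [ 701.99804924 -336.62018509   98.46471634]
```

{"name": "send_rows", "arguments": {
  "series": [
    [0,[0,0,-0.7],[0,0,0]],
    [0,[0,0,-0.8],[0,0,0]],
    [0,[0,0,-0.7],[0,0,0]],
    [0,[0,0,-0.39],[0,0,0]],
    [0,[0,0,0],[0,0,0]],
    [0,[-0.04,0.24,0],[0,0,0]],
    [0,[0,0,0],[0,0,0]]
  ]
}}

```text
clock: 23.18
eef_pos: [648.4, -214.7, 62.0]
tool_rot: [-3.14, -0.002, 0.168]
force: [-0.2, 0.5, 0.8]
width: 0.1
gripper_force: 0.0
```

{"name": "send_rows", "arguments": {
  "series": [
    [0,[-0.015,0.08,0],[0,0,0]],
    [0,[-0.017,0.1,0],[0,0,0]],
    [0,[-0.033,0.197,0],[0,0,0]],
    [0,[-0.033,0.197,0],[0,0,0]],
    [0,[-0.033,0.197,0],[0,0,0]],
    [0,[-0.033,0.197,0],[0,0,0]],
    [0,[-0.033,0.197,0],[0,0,0]],
    [0,[-0.033,0.197,0],[0,0,0]]
  ]
}}

```text
clock: 24.18
eef_pos: [633.1, -134.9, 60.5]
tool_rot: [-3.141, 0.0, 0.165]
force: [1.1, -2.9, 2.8]
width: -0.1
gripper_force: 1.2
```

```bash
cat > car.py <<'E'
from h import *
s=sensors.read_state();print(s["clock"],s["eef_pos"].round(1),s["force"].round(1))
N=np.array([631,-120.]);c,s_=np.cos(np.radians(9.6)),np.sin(np.radians(9.6))
for nm in("wrist","top","scene"):
    d=get_image(nm);X=cloud(d);hsv=cv2.cvtColor(d["img"],cv2.COLOR_RGB2HSV)
    q=X[...,:2]-N;a=q@[c,s_];b=q@[-s_,c]
    p=(X[...,2]>103)&(X[...,2]<111)&(abs(a)<60)&(b>-40)&(b<240)&(hsv[...,2]<100)
    if p.sum()>30: print(nm,"cam y",np.percentile(b[p],[.5,99.5]).round(1),"x",np.percentile(a[p],[.5,99.5]).round(1),p.sum())
    p=(X[...,2]>62)&(X[...,2]<75)&(abs(a)<26)&(b>-90)&(b<120)
    k=(X[...,2]>30)&(X[...,2]<38)&(a<-60)&(a>-74)&(b>-100)&(b<280)
    if k.sum()>20: print("   base edge y",np.percentile(b[k],[1,99]).round(1))
    save(d,"c_"+nm)
E
python3 car.py; python3 -c "
import math;print('tcp along track',(646-631)*-.1668)"
```

```text
24.175 [ 633.1 -134.9   60.5] [ 1.1 -2.9  2.8]
wrist cam y [-29.8  59.9] x [-8.5 52.1] 7661
   base edge y [46.5 53.7]
top cam y [ 57.8 104.5] x [18.6 51.6] 92
scene cam y [-28.3 100.2] x [-16.4  53.1] 81
   base edge y [ 0.3 86.8]
tcp along track -2.5020000000000002
```

{"name": "send_rows", "arguments": {
  "series": [
    [0,[-0.028,0.164,0],[0,0,0]],
    [0,[-0.028,0.164,0],[0,0,0]],
    [0,[-0.028,0.164,0],[0,0,0]],
    [0,[-0.028,0.164,0],[0,0,0]],
    [0,[-0.028,0.164,0],[0,0,0]],
    [0,[-0.02,0.12,0],[0,0,0]],
    [0,[-0.01,0.06,0],[0,0,0]],
    [0,[0,0,0],[0,0,0]]
  ]
}}

```text
clock: 25.32
eef_pos: [623.4, -74.7, 60.6]
tool_rot: [-3.14, -0.001, 0.166]
force: [0.3, -0.1, 1.6]
width: 0.2
gripper_force: 0.0
```

```bash
python3 car.py
```

```text
25.325 [623.4 -74.7  60.6] [ 0.3 -0.1  1.6]
wrist cam y [  2.6 120.8] x [-8.2 52.3] 9416
   base edge y [108.5 114.9]
scene cam y [  4.8 159.2] x [-8.9 53.7] 80
   base edge y [ 57.9 148.8]
```

View pics/c_wrist.png

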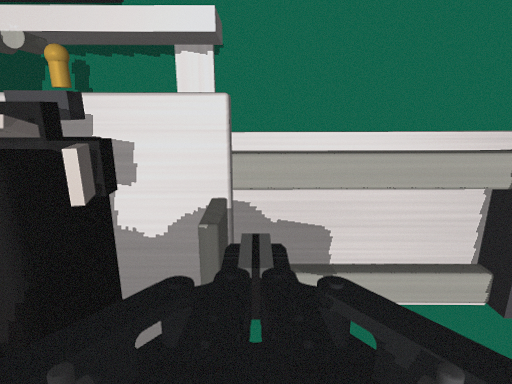

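The carrier's trailing edge is at px column 231 and the finger is touching the lug at (222,240). By TCP the carrier is at about 138 mm. Now creeping towards the notch.

{"name": "send_rows", "arguments": {
  "series": [
    [0,[-0.008,0.05,0],[0,0,0]],
    [0,[-0.008,0.05,0],[0,0,0]],
    [0,[-0.008,0.05,0],[0,0,0]],
    [0,[-0.004,0.025,0],[0,0,0]]
  ]
}}

```text
clock: 25.98
eef_pos: [622.0, -68.0, 60.7]
tool_rot: [3.138, -0.001, 0.164]
force: [0.6, -7.7, -1.3]
width: -0.3
gripper_force: 4.1
```

```bash
cat > car2.py <<'E'
from h import *
import pickle,sys
N=np.array([631,-120.]);c,s_=np.cos(np.radians(9.6)),np.sin(np.radians(9.6))
def edge(d):
    X=cloud(d);q=X[...,:2]-N;a=q@[c,s_];b=q@[-s_,c]
    k=(abs(X[...,2]-34.3)<3)&(a>35)&(a<65)&(b>-100)&(b<130);return np.percentile(b[k],[0.5,1,2]).round(1),k.sum()
print("ref",edge(pickle.load(open("w4.pkl","rb"))))
s=sensors.read_state();e=s["eef_pos"];print(s["clock"],e.round(1),"tcp q",round(float((e[:2]-N)@[-s_,c])+92.5,1),s["force"].round(1));d=get_image("wrist");print(edge(d))
E
python3 car2.py
```

```text
ref (array([-98.2, -96.6, -93.8]), np.int64(2012))
25.975 [622.  -68.   60.7] tcp q 145.2 [ 0.6 -7.7 -1.3]
(array([64.8, 65.1, 65.6]), np.int64(7913))
```

{"name": "send_rows", "arguments": {
  "series": [
    [0,[-0.006,0.035,0],[0,0,0]],
    [0,[-0.006,0.035,0],[0,0,0]],
    [0,[-0.006,0.035,0],[0,0,0]],
    [0,[0,0,0],[0,0,0]]
  ]
}}

```text
clock: 26.52
eef_pos: [620.9, -61.7, 60.7]
tool_rot: [3.139, -0.001, 0.163]
force: [1.5, -4.7, 0.1]
width: 0.0
gripper_force: 2.4
```

```bash
python3 car2.py
```

```text
ref (array([-98.2, -96.6, -93.8]), np.int64(2012))
26.525 [620.9 -61.7  60.7] tcp q 151.7 [ 1.5 -4.7  0.1]
(array([71.4, 71.7, 72.1]), np.int64(7589))
```

{"name": "send_rows", "arguments": {
  "series": [
    [0,[-0.005,0.03,0],[0,0,0]],
    [0,[-0.005,0.03,0],[0,0,0]],
    [0,[0,0,0],[0,0,0]]
  ]
}}

```text
clock: 26.95
eef_pos: [619.7, -54.4, 60.5]
tool_rot: [-3.14, 0.0, 0.166]
force: [-0.2, -2.3, 0.6]
width: 0.2
gripper_force: 0.8
```

```bash
python3 car2.py
```

```text
ref (array([-98.2, -96.6, -93.8]), np.int64(2012))
26.95 [619.7 -54.4  60.5] tcp q 159.1 [-0.2 -2.3  0.6]
(array([78.8, 79. , 79.5]), np.int64(6924))
```

{"name": "send_rows", "arguments": {
  "series": [
    [0,[0,0,0],[0,0,0]],
    [0,[-0.002,0.015,0],[0,0,0]],
    [0,[0,0,0],[0,0,0]]
  ]
}}

```text
clock: 27.38
eef_pos: [619.5, -54.5, 60.4]
tool_rot: [-3.141, 0.0, 0.165]
force: [1.5, -0.8, -0.4]
width: -0.1
gripper_force: 0.9
```

```bash
python3 car2.py
```

```text
ref (array([-98.2, -96.6, -93.8]), np.int64(2012))
27.375 [619.5 -54.5  60.4] tcp q 159.0 [ 1.5 -0.8 -0.4]
(array([78.7, 79. , 79.4]), np.int64(6874))
```

{"name": "send_rows", "arguments": {
  "series": [
    [0,[0.02,-0.1,0],[0,0,0]],
    [0,[0.05,-0.3,0],[0,0,0]],
    [0,[0.05,-0.3,0],[0,0,0]],
    [0,[0,0,0],[0,0,0]]
  ]
}}

```text
clock: 27.92
eef_pos: [626.7, -100.3, 60.4]
tool_rot: [3.14, 0.0, 0.161]
force: [-0.2, 0.0, 0.4]
width: -0.5
gripper_force: 0.0
```

```bash
python3 car2.py
```

```text
ref (array([-98.2, -96.6, -93.8]), np.int64(2012))
27.925 [ 626.7 -100.3   60.4] tcp q 112.7 [-0.2  0.   0.4]
(array([-98.6, -97.6, -96.1]), np.int64(7500))
```

{"name": "send_rows", "arguments": {
  "series": [
    [0,[0,0,0.7],[0,0,0]],
    [0,[0,0,0.8],[0,0,0]],
    [0,[0,0,0.8],[0,0,0]],
    [0,[-0.5,0,0.8],[0,0,0]],
    [0,[-0.5,0.6,0],[0,0,0]],
    [0,[0,0.6,0],[0,0,0]],
    [0,[0,0,0],[0,0,0]]
  ]
}}

```text
clock: 28.85
eef_pos: [566.4, -19.5, 246.9]
tool_rot: [-3.138, -0.001, 0.172]
force: [0.4, 0.8, 0.6]
width: -0.2
gripper_force: 0.0
```

```bash
python3 - <<'E'
from h import *
N=np.array([631,-120.]);c,s_=np.cos(np.radians(9.6)),np.sin(np.radians(9.6))
print(sensors.read_state()["eef_pos"])
for nm in("wrist","top","scene"):
    d=get_image(nm);save(d,"f_"+nm);X=cloud(d);hsv=cv2.cvtColor(d["img"],cv2.COLOR_RGB2HSV);q=X[...,:2]-N;a=q@[c,s_];b=q@[-s_,c];z=X[...,2]
    def r(t,k): print(nm,t,k.sum(),"a",np.percentile(a[k],[.5,99.5]).round(1),"b",np.percentile(b[k],[.5,99.5]).round(1),"z",np.median(z[k]).round(1)) if k.sum()>15 else None
    r("camface",(abs(z-107)<4)&(abs(a)<62)&(b>100)&(b<220)&(hsv[...,2]<100))
    r("lens",(abs(z-119)<3)&(abs(a)<30)&(b>120)&(b<200))
    r("lug",(abs(z-70)<5)&(abs(a)<30)&(b>60)&(b<95))
    r("base",(abs(z-34.5)<3)&(abs(a+66)<6)&(b>50)&(b<260))
    r("head",(z>190)&(a>90)&(a<200)&(b>100)&(b<220))
    r("cover plate",(abs(z-144.5)<4)&(abs(X[...,1]+378)<60)&(abs(X[...,0]-422)<55)&(hsv[...,2]>120))
E
```

```text
[566.37832896 -19.49024372 246.87666468]
wrist camface 6380 a [-53.8  53.6] b [131.3 184.2] z 107.6
wrist lens 1580 a [-17.6  16.6] b [141.  174.7] z 120.0
wrist lug 489 a [-23.9  24.4] b [80.6 88.6] z 73.1
wrist base 695 a [-71.9 -60.1] b [ 79.  237.5] z 34.5
top head 259 a [118.2 189.5] b [134.4 181.2] z 265.9
top cover plate 763 a [-305.2 -195.3] b [-277.1 -163.5] z 144.1
scene camface 179 a [-54.6  53.7] b [127.2 180.4] z 107.8
scene lens 36 a [-16.7  16.1] b [139.1 178.9] z 119.7
scene lug 36 a [-25.6  23.3] b [77.1 91.2] z 70.5
scene base 35 a [-71.8 -60.2] b [ 75.4 159.5] z 34.9
scene head 507 a [ 96.  189.8] b [132.3 176.5] z 242.6
scene cover plate 538 a [-303.3 -194.9] b [-279.1 -163.2] z 144.6
```

View pics/f_wrist.png

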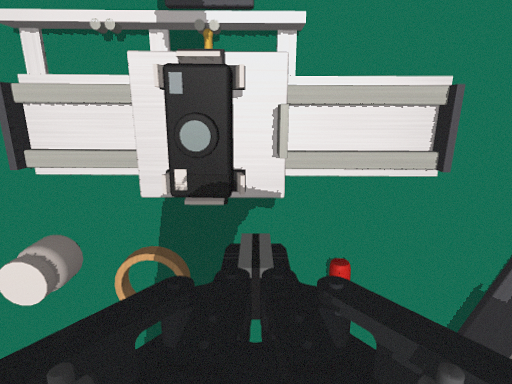

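The ball at (208,40) sits centred between the two ridge bumps at (200,24) and (214,24), so the carrier is in the first notch. The camera is flat in the nest at (198,130), the cover is still on the bar, and the robot touches nothing.

```bash
python3 -c "
from cell import ctrl
print(ctrl.finish_job())"
```

```text
the job is handed in; nothing more can be done
None
```

The job is handed in with no verdict returned; by my last measurements the cover hangs astride the bar, the camera lies flat, lens up, in the nest, and the carrier sits in the first station's notch, nothing touching the robot.

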